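# Hang the drying tray from the hanger's lower loop

### The job

Pick up the blue drying tray and hang it by its brass hook on the bottom bar of the orange loop at the lower end of the hanger, so that it hangs there level, still and freely, a second tier below the hanger. The hanger's length is set by hand and not known exactly, so feel for the bar, and set the tray's weight down on it for a moment before you let go instead of dropping it. Go gently, never pushing or pulling on the hanger harder than a light hand would (10 N), and leave the cup, the wooden block and the scoop where they are.

Things in the scene. Friction and masses are not known exactly. Their poses are not given: they have to be found in the camera images.
- stand: Fixed green steel stand, z up. Origin on the counter straight below the hanger's pivot. Post 24 mm square at x = +35, y = +108 mm, on a 12 mm thick base plate (x 12 to 98, y 65 to 151 mm); a level arm (z 335 to 349 mm, 22 mm wide) runs from the post along y to the hanger at x = y = 0. Open on the -x and -y sides. No force over 10 N on stand or hanger
- stand_pivot (a point): The hanger's pivot, 321 mm above the counter. The hanger hangs straight below: a rod, a telescoping sleeve (radius 9 mm, 58 mm long, red cam lever on its +y side) and below it the orange loop. It gives 2 to 4 mm per N at the bar along x (stiff spring swing about y), not vertically, and stays at its clamped length under load
- loop_middle (a point): Point fixed to the stand, 128 mm below the pivot: the middle of the range of the loop's bottom bar. The bar's true height is NOT reported: its centre is clamped anywhere up to 22 mm above or below this point (171 to 215 mm over the counter). Loop in the stand's y-z plane: bottom bar 10 mm round along y; other bars 8 mm; clear opening 40 mm wide, 36 mm high
- tray: Loose blue tray, 180 x 100 mm (x, y), walls 26 mm high, floor 4 mm thick, 0.24 to 0.39 kg, centre of mass near the middle. Origin under its centre; z up. At each end (x = -83 and +83 mm) an upright wooden grip lug, 10 mm thick in x, 44 mm wide in y, up to z = 65 mm. A brass hook stands in the middle (see hook_seat)
- tray_grip (a point): Middle of the lug at the tray's -x end, 45 mm above the tray's underside, on the side away from the hook's tip: the one to hold while hanging (axes as the tray)
- hook_seat (a point): Where the loop's bar centre lies when fully home: tray x = y = 0, z = 122.3 mm. Hook of 8 mm round bar in the tray's plane y = 0: post at x = -13 mm, roof-shaped crown (45 deg slopes, outside top at x = 0, z = 139 mm), tip at x = +13 mm reaching down to z = 109 mm. Open downwards, mouth 18 mm clear; it enters the loop tip first, along the tray's +x
- cup: Loose celadon green ceramic cup, 62 mm across, 60 mm high; origin under its centre; to be left alone
- block: Loose dark hardwood burnishing block, 110 x 50 x 32 mm; origin under its centre; to be left alone
- scoop: Loose aluminium scoop, box 85 x 60 x 30 mm with an 80 mm turned wooden handle to its -x; origin under the box's centre; to be left alone
Mind the look-alikes: they are no part of the job. Of the things like the tray, leave any that is red; of the rest the smaller one is meant.

How it is judged:
By the outcome, as a careful person would: the job done as asked, in the order asked, and still so for the second after the job is handed in, with the robot touching nothing.
It also fails if it takes over 67 s, if anything falls off the work surface, if the arm or the gripper's body presses on something with over 40 N, if the wrist force passes 120 N, or if a joint passes its speed limit or range.

### The arm

A 7-joint arm with a two-finger parallel gripper is mounted at the origin on the work surface. World frame = base frame: x ahead of the robot, y to its left, z up, the work surface at z = 0. Lengths are in m, angles in rad, forces in N, time in s.
With the tool pointing down it reaches from about 0.425 to 0.925 m from the base axis. Payload 6.8 kg.
Tool frame: the origin (TCP) lies at the very end of the fingers, on their centre line; the grasp point (between the pads) lies 19 mm behind it; z points along the fingers, y is the line along which they close (so a half turn about z gives the same grasp; the last joint's range is limited). The gripper opens to 85 mm and grips with 20 to 120 N. Pads are 22 mm wide; open, the fingers measure 114 mm over their backs; the gripper's body (76 mm by 85 mm) begins 54 mm behind the grasp point. The pads swing forward as they close: fully open they stand 13 mm farther back than shut.
Start: joints at [1.186, 0.477, 0.022, 1.555, -0.011, 1.109, -0.083], TCP at [0.184, -0.649, 0.193] pointing down, gripper open.
Joint ranges: [-2.96, 2.96], [-0.34, 2.1], [-1.41, 1.46], [0.24, 2.44], [-1.37, 4.51], [0.17, 1.92], [-2.96, 2.96]. Speed limits (rad/s): [2.39, 2.39, 3.14, 3.14, 3.14, 3.14, 3.14].

### API

Orientations are given as a unit quaternion [w, x, y, z].
In Python, from station import bot gives the robot as it stands. The module is installed in compiled form; this text tells all that it offers.
- The arm moves only by the shell command python3 -m jog 'ROWS' [OPENING] [FORCE]. ROWS is JSON, a list of rows, each a list of 4 numbers: the shift along the tool's x, y, z in cm, then the turn about the tool's z in rad. In form: [[x, y, z, spin], ...]. A call has 1 to 20 rows; each row is the pose to reach, as a shift and turn from the pose commanded when the call began, along the tool's axes at that moment; what a row does not reach only later rows make up. A row lasts 1/12 s, in which the tool goes at most 41.7 mm and 7.16 degrees, less where a joint would pass 70% of its speed; a pose out of reach is approached as far as the arm can. A call with a gripper value outside its range is refused whole. OPENING is the closure, from -1 (fully open) to 1 (shut), set as the call begins (- or left out, the last holds). The fingers move at their own pace and stop on an object; FORCE is the grip in N (left out, the last holds). Time passes only in rows, so rows that repeat a pose let the fingers close. It gives the time, the measured TCP pose, the force, the opening and the grip force at its end, in the units of the state.
- bot.get_obs(): the state, without advancing time (a new reading comes with each control period).
- bot.read_camera(name): name is "side" or "top"; returns a dict with "pixels" (480x640x3 uint8, red, green, blue), "depth" (480x640 float32, m along the optical axis (not along the pixel's ray), 0 where there is no reading), "fovy" (degrees; the focal length in pixels is half the picture's height over the tangent of half this angle, whatever the lens; pixels are square), "cx", "cy" (the principal point, pixels), "pose" (4x4, takes a point from camera to world coordinates). Camera axes: x right, y down, z forward; pixel columns grow to the right and rows downward; lengths in m; the calibration is good to about 2 mm. A picture is of the moment at which its call begins.
- bot.hand_in(): hands the job in; it is judged then, once.
The state is a dict: "t": time; "q": joint angles; "joint_vel": joint speeds; "joint_torque": joint torques, N m; "eef_pos": TCP position; "tool_rot": TCP orientation; "contact_force": force on the tool from outside, world axes, zero at the start; "torque": the same for the moment, N m; "gripper_width": opening from 0.0 (shut) to 1.0 (fully open); "grasp_force": force on a finger pad.
Only numpy, scipy, OpenCV 4.12 (cv2) and the standard library are available. Lean on these libraries where they do the work, as an engineer would, in place of code of your own. Each camera call takes 0.05 s, during which the arm holds its last target. There are 200 camera calls.

## Working session

There is one attempt and no reset: what is moved stays moved. The work goes in short steps, Python scripts to look and compute and a shell command to move; the robot and the scene stay as the last step left them, time stands still between calls to the robot, and variables do not carry over. Pictures are saved under pics/ and viewed, at most 10 in all, crops included, and the job is handed in when it is done.

```bash
mkdir -p pics
python3 - <<'E'
from station import bot
import cv2,numpy as np
o=bot.get_obs()
for k,v in o.items(): print(k,np.round(v,3))
for n in("side","top"):
    c=bot.read_camera(n); cv2.imwrite(f"pics/{n}0.png",c["pixels"][:,:,::-1]); np.savez(f"{n}0.npz",**c)
    print(n,c["fovy"],c["cx"],c["cy"],np.round(c["pose"],3).tolist())
E
```

```text
t 0.0
q [ 1.186  0.478  0.022  1.556 -0.011  1.109 -0.083]
joint_vel [-0.001  0.    -0.    -0.001  0.001  0.001  0.   ]
joint_torque [ 0.0000e+00 -5.9646e+01  1.6080e+00 -2.8119e+01  1.2000e-02  9.0000e-03
  0.0000e+00]
eef_pos [ 0.184 -0.649  0.192]
tool_rot [-0.001  0.99   0.138 -0.   ]
contact_force [ 0.243 -0.094 -0.618]
torque [-0.028 -0.019  0.039]
grasp_force 0.0
gripper_width 0.997
side 44.96868754243922 318.79223056124556 242.09439979599233 [[-0.932, -0.192, 0.308, 0.133], [-0.363, 0.51, -0.78, 0.994], [-0.007, -0.838, -0.545, 0.917], [0.0, 0.0, 0.0, 1.0]]
top 50.414126576693285 321.8773249155549 233.20181574161683 [[0.01, -0.979, 0.202, 0.239], [-1.0, -0.011, -0.003, -0.017], [0.005, -0.202, -0.979, 1.559], [0.0, 0.0, 0.0, 1.0]]
```

View pics/side0.png

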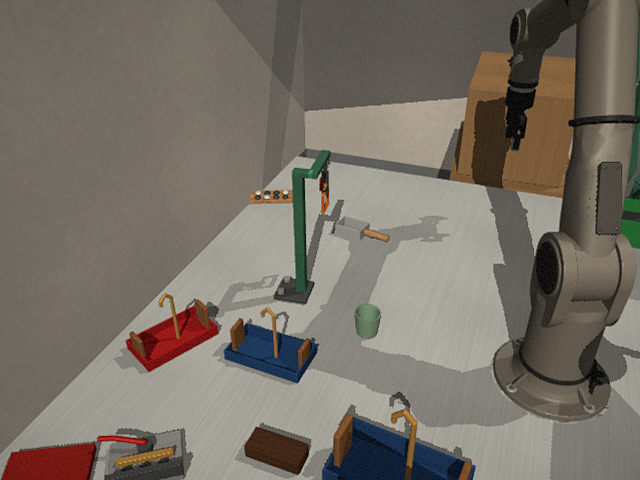

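View pics/top0.png

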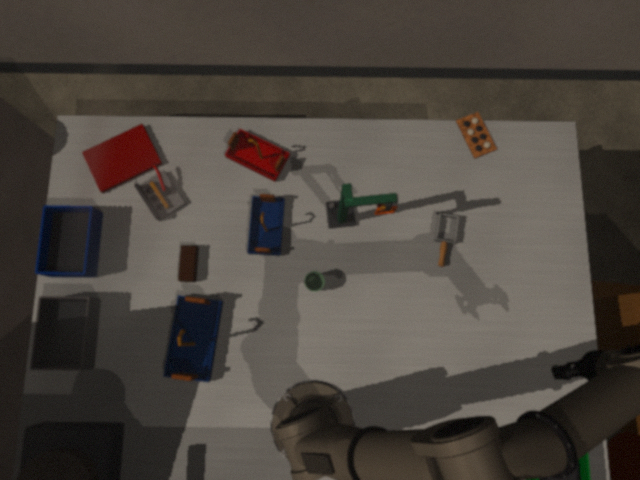

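The top view shows the small blue tray at about (267,225), the larger blue one at (193,338), the red one at (258,155), and the stand post at (345,205) with its arm running right to the loop at about (386,209). In the side view the hook tip points left (world +x), so the lug to hold is the one near the robot, at top-view pixel (266,250).

```bash
cat > h.py <<'E'
import numpy as np,cv2
def pts(c):
    f=240/np.tan(np.radians(float(c["fovy"]))/2); d=c["depth"]
    v,u=np.mgrid[0:480,0:640]
    P=np.stack([(u-c["cx"])/f*d,(v-c["cy"])/f*d,d],-1)
    T=c["pose"]; return P@T[:3,:3].T+T[:3,3]
def hsv(c): return cv2.cvtColor(c["pixels"],cv2.COLOR_RGB2HSV)
def mask(c,lo,hi,box):
    m=cv2.inRange(hsv(c),lo,hi)>0; x0,y0,x1,y1=box; k=np.zeros_like(m); k[y0:y1,x0:x1]=1; return m&k&(c["depth"]>0)
BLUE=((105,120,30),(125,255,255)); WOOD=((5,80,40),(22,255,255)); GREEN=((60,80,20),(90,255,255)); OR=((3,180,90),(14,255,255))
E
python3 - <<'E'
from h import *
np.set_printoptions(precision=4,suppress=True)
for n,tb,sb in(("top",(240,185,292,262),(325,175,405,235)),("side",(215,300,325,385),(270,145,335,305))):
    c=dict(np.load(n+"0.npz")); P=pts(c)
    m=mask(c,*BLUE,tb); Q=P[m]; print(n,"blue",len(Q),Q.min(0),Q.max(0))
    r=cv2.minAreaRect((Q[:,:2]*1000).astype(np.float32)); print(" rect",r)
    m=mask(c,*WOOD,tb); k,l,s,_=cv2.connectedComponentsWithStats(m.astype(np.uint8))
    for i in range(1,k):
        if s[i,4]>8:
            Q=P[l==i]; t=Q[Q[:,2]>Q[:,2].max()-.008]; print(" wood",s[i],Q.min(0),Q.max(0),"top",t.mean(0))
    m=mask(c,*GREEN,sb); Q=P[m]; print(" green",len(Q),Q.min(0),Q.max(0))
    a=Q[Q[:,2]>.335]; print(" arm",len(a),a.min(0),a.max(0)); 
    if len(a)>5: print(cv2.minAreaRect((a[:,:2]*1000).astype(np.float32)))
    b=Q[(Q[:,2]>.05)&(Q[:,2]<.3)]; print(" post",len(b), b.mean(0) if len(b) else 0)
    m=mask(c,*OR,sb); Q=P[m]; print(" orange",len(Q),Q.min(0),Q.max(0),np.median(Q,0))
E
```

```text
top blue 1005 [ 0.4922  0.1008 -0.0066] [0.6665 0.2036 0.0317]
 rect ((580.3839111328125, 151.98590087890625), (96.26042938232422, 173.4217987060547), 87.18783569335938)
 wood [260 194  15   7  90] [ 0.6559  0.1277 -0.0061] [0.6865 0.1685 0.0716] top [0.662  0.1475 0.0663]
 wood [260 213   6  16  41] [0.5622 0.1498 0.0001] [0.6167 0.1737 0.1396] top [0.5793 0.1537 0.136 ]
 wood [255 247  15   5  58] [ 0.4905  0.1359 -0.0008] [0.515  0.186  0.0743] top [0.495  0.1548 0.0688]
 green 568 [ 0.5576 -0.1996  0.0484] [ 0.6114 -0.0675  0.356 ]
 arm 489 [ 0.5576 -0.1996  0.3372] [ 0.6114 -0.069   0.356 ]
((591.1088256835938, -133.69955444335938), (54.2574348449707, 128.2740478515625), 7.004873275756836)
 post 76 [ 0.5924 -0.0738  0.1791]
 orange 44 [ 0.5728 -0.2125  0.1936] [ 0.5836 -0.1648  0.2724] [ 0.5776 -0.1805  0.2112]
side blue 2605 [ 0.49    0.0754 -0.0038] [0.6748 0.2108 0.031 ]
 rect ((581.244873046875, 142.49380493164062), (131.28399658203125, 181.70120239257812), 86.6511459350586)
 wood [261 308  17  50 218] [ 0.5648  0.0067 -0.0045] [0.6567 0.1617 0.1396] top [0.5819 0.1565 0.1349]
 wood [230 319  15  32 319] [0.6574 0.1154 0.002 ] [0.6725 0.1753 0.0672] top [0.6645 0.1521 0.063 ]
 wood [298 339  12  29 221] [0.4935 0.136  0.019 ] [0.5055 0.183  0.0689] top [0.4998 0.1614 0.0634]
 green 1653 [ 0.5595 -0.2034  0.0113] [ 0.618  -0.0613  0.351 ]
 arm 432 [ 0.5595 -0.2034  0.3355] [ 0.618  -0.0644  0.351 ]
((594.64208984375, -133.38427734375), (57.34736251831055, 136.38426208496094), 6.582242488861084)
 post 948 [ 0.602  -0.0708  0.1811]
 orange 79 [ 0.5774 -0.2167  0.1974] [ 0.589  -0.1585  0.246 ] [ 0.5814 -0.1748  0.2096]
```

Run:
```python
import cv2,numpy as np
a=cv2.imread("pics/side0.png"); t=cv2.imread("pics/top0.png")
A=cv2.resize(a[145:395,215:345],None,fx=2.3,fy=2.3,interpolation=2); B=cv2.resize(t[180:270,240:410],None,fx=2.9,fy=2.9,interpolation=2)
im=np.zeros((600,800,3),np.uint8); im[:A.shape[0],:A.shape[1]]=A; im[:B.shape[0],305:305+B.shape[1]]=B[:,:495]; cv2.imwrite("pics/crop.png",im)
```

```text
(no output)
```

View pics/crop.png

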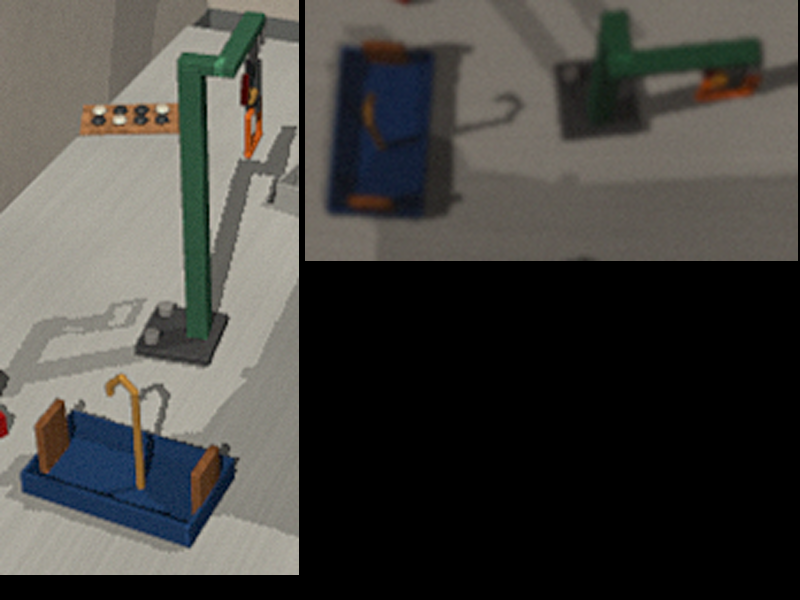

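The crop shows the tray's hook tip towards +x, both lugs clear, and the loop with its red lever below the arm's end. The heights and lug spacing (165 mm) fit the given sizes. Next I refine the stand's yaw and work out the shifts for the move.

```bash
cat >> h.py <<'E'
from scipy.spatial.transform import Rotation as R
def tool(o):
    w,x,y,z=o["tool_rot"]; return R.from_quat([x,y,z,w]).as_matrix()
def to(o,p,yang,base=None):
    "cm shifts in tool axes & spin so TCP at p, tool y at world angle yang"
    M=tool(o); b=o["eef_pos"] if base is None else base
    d=M.T@(np.array(p)-b)*100; a=np.arctan2(M[1,1],M[0,1]); s=-(yang-a); s=(s+np.pi)%(2*np.pi)-np.pi
    return np.round(d,2),round(s,3)
E
python3 - <<'E'
from h import *
from station import bot
for n,sb in(("top",(325,175,405,235)),("side",(270,145,335,305))):
    c=dict(np.load(n+"0.npz")); P=pts(c); Q=P[mask(c,*GREEN,sb)]
    a=Q[(Q[:,2]>.341)&(Q[:,1]<-.1)&(Q[:,1]>-.18)]; k=np.polyfit(a[:,1],a[:,0],1); print(n,len(a),k,"x at -.181",np.polyval(k,-.181), "z",np.median(a[:,2]))
    e=Q[Q[:,2]>.338]; 
    Q=P[mask(c,*OR,sb)]; k=np.polyfit(Q[:,1],Q[:,0],1); print("or",k,np.polyval(k,-.181)); print(np.round(Q[np.argsort(Q[:,2])][:14],3).tolist())
o=bot.get_obs()
for p in((.42,-.32,.2),(.43,0,.2),(.498,.158,.2),(.498,.158,.10)): print(p,to(o,p,-.05))
E
```

```text
top 233 [-0.11704579  0.55811458] x at -.181 0.5792998633312184 z 0.34841851762562803
or [-0.14208077  0.55180878] 0.5775253976681775
[[0.583, -0.211, 0.194], [0.579, -0.175, 0.194], [0.581, -0.199, 0.199], [0.581, -0.196, 0.2], [0.581, -0.188, 0.2], [0.581, -0.193, 0.2], [0.584, -0.202, 0.201], [0.578, -0.177, 0.201], [0.584, -0.204, 0.201], [0.584, -0.207, 0.201], [0.581, -0.204, 0.202], [0.58, -0.201, 0.202], [0.577, -0.185, 0.203], [0.577, -0.182, 0.203]]
side 154 [-0.13823667  0.55696342] x at -.181 0.581984254937401 z 0.3472413463885201
or [-0.1146076   0.56108087] 0.5818248478652087
[[0.582, -0.186, 0.197], [0.58, -0.175, 0.198], [0.578, -0.169, 0.199], [0.581, -0.162, 0.199], [0.578, -0.163, 0.199], [0.581, -0.199, 0.199], [0.579, -0.178, 0.199], [0.58, -0.167, 0.2], [0.58, -0.188, 0.2], [0.583, -0.197, 0.2], [0.585, -0.202, 0.2], [0.589, -0.211, 0.2], [0.586, -0.212, 0.2], [0.582, -0.186, 0.2]]
(0.42, -0.32, 0.2) (array([ 31.66, -25.19,  -0.75]), np.float64(-1.244))
(0.43, 0, 0.2) (array([ 41.37, -55.69,  -0.7 ]), np.float64(-1.244))
(0.498, 0.158, 0.2) (array([ 52.22, -69.03,  -0.68]), np.float64(-1.244))
(0.498, 0.158, 0.1) (array([ 52.23, -69.02,   9.32]), np.float64(-1.244))
```

```bash
python3 -m jog '[[31.7,-25.2,-0.7,-0.6],[31.7,-25.2,-0.7,-0.6],[31.7,-25.2,-0.7,-0.6],[31.7,-25.2,-0.7,-0.6],[31.7,-25.2,-0.7,-0.6],[31.7,-25.2,-0.7,-0.6],[31.7,-25.2,-0.7,-0.6],[31.7,-25.2,-0.7,-0.6],[31.7,-25.2,-0.7,-0.6],[31.7,-25.2,-0.7,-0.6],[41.4,-55.7,-0.7,-1.24],[41.4,-55.7,-0.7,-1.24],[41.4,-55.7,-0.7,-1.24],[41.4,-55.7,-0.7,-1.24],[41.4,-55.7,-0.7,-1.24],[41.4,-55.7,-0.7,-1.24],[41.4,-55.7,-0.7,-1.24],[41.4,-55.7,-0.7,-1.24],[41.4,-55.7,-0.7,-1.24],[41.4,-55.7,-0.7,-1.24]]' -1
python3 - <<'E'
from h import *
from station import bot
o=bot.get_obs()
for p in((.498,.158,.2),(.498,.158,.10),(.498,.158,.031)): print(p,to(o,p,-.05))
E
```

```text
t: 1.77
eef_pos: [0.4303, 0.001, 0.1999]
tool_rot: [-0.0, 0.725, 0.689, -0.0]
contact_force: [-0.4, -0.5, -0.8]
gripper_width: 0.998
grasp_force: 0.0
(0.498, 0.158, 0.2) (array([ 1.601e+01,  5.980e+00, -1.000e-02]), np.float64(0.0))
(0.498, 0.158, 0.1) (array([16.01,  5.98,  9.99]), np.float64(0.0))
(0.498, 0.158, 0.031) (array([16.02,  5.98, 16.89]), np.float64(0.0))
```

```bash
python3 -m jog '[[16,6,0,0],[16,6,0,0],[16,6,0,0],[16,6,0,0],[16,6,0,0],[16,6,4,0],[16,6,8,0],[16,6,10,0],[16,6,10,0]]' -1
python3 - <<'E'
from h import *
from station import bot
o=bot.get_obs(); print(o["eef_pos"],to(o,(.498,.158,.031),-.05))
c=bot.read_camera("side"); np.savez("side1.npz",**c); cv2.imwrite("pics/side1.png",cv2.resize(c["pixels"][200:400,180:400,::-1],None,fx=3,fy=3))
E
```

```text
t: 2.52
eef_pos: [0.4958, 0.1524, 0.0951]
tool_rot: [-0.002, 0.727, 0.687, -0.005]
contact_force: [-1.2, -0.6, 0.8]
gripper_width: 1.002
grasp_force: 0.0
[0.49581341 0.15240639 0.09507854] (array([0.6 , 0.24, 6.4 ]), np.float64(-0.006))
```

View pics/side1.png

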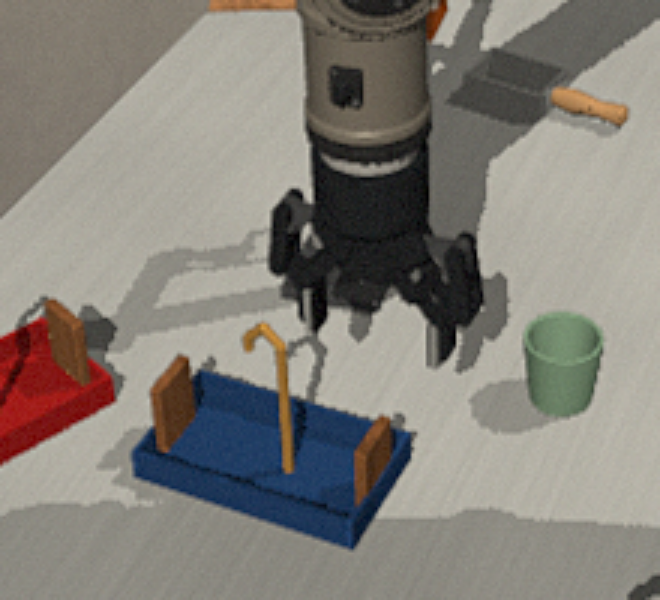

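The fingers look higher or further back than I expected from the lug: tips at about (315,330) and (440,360) in the crop, lug top at (375,425). I check this with depth before going down.

Run:
```python
from h import *
c=dict(np.load("side1.npz")); P=pts(c)
for (u,v) in((315,318),(315,325),(437,350),(440,358),(375,428),(372,440),(370,480),(175,365),(170,380)):
    U,V=180+u/3,200+v/3; print(u,v,np.round(P[int(V),int(U)],3))
T=np.linalg.inv(c["pose"]); f=240/np.tan(np.radians(float(c["fovy"]))/2)
for p in((.4958,.1524,.095),(.453,.152,.108),(.539,.152,.108),(.498,.158,.065)):
    q=T[:3,:3]@p+T[:3,3]; print(p,(q[0]/q[2]*f+c["cx"]-180)*3,(q[1]/q[2]*f+c["cy"]-200)*3)
```

```text
315 318 [0.541 0.155 0.156]
315 325 [0.54  0.157 0.152]
437 350 [0.449 0.164 0.164]
440 358 [0.447 0.165 0.157]
375 428 [0.501 0.148 0.063]
372 440 [0.498 0.162 0.064]
370 480 [0.496 0.172 0.034]
175 365 [0.668 0.137 0.062]
170 380 [0.663 0.156 0.064]
(0.4958, 0.1524, 0.095) 378.6167066229466 397.65414246187777
(0.453, 0.152, 0.108) 436.0589029599427 397.98833148953133
(0.539, 0.152, 0.108) 321.6161356824926 368.60783519526433
(0.498, 0.158, 0.065) 373.5380523840653 433.9052793432777
```

Run:
```python
from h import *
from station import bot
c=bot.read_camera("side"); P=pts(c); o=bot.get_obs(); print(o["t"],o["eef_pos"],to(o,(.498,.158,.031),-.05))
cv2.imwrite("pics/side2.png",cv2.resize(c["pixels"][280:370,260:350,::-1],None,fx=5,fy=5))
for (U,V) in((287,325),(287,322),(287,330),(325,328),(325,332),(326,337)): print(U,V,np.round(P[V,U],3),c["pixels"][V,U])
```

```text
2.6167 [0.49911425 0.15476254 0.09978865] (array([ 0.32, -0.12,  6.88]), np.float64(-0.006))
287 325 [ 0.593  0.042 -0.005] [166 162 152]
287 322 [ 0.595  0.037 -0.   ] [132 130 121]
287 330 [ 0.583  0.063 -0.   ] [180 179 167]
325 328 [ 0.502  0.024 -0.   ] [183 180 171]
325 332 [ 0.498  0.035 -0.003] [185 182 169]
326 337 [ 0.489  0.052 -0.001] [183 178 167]
```

View pics/side2.png

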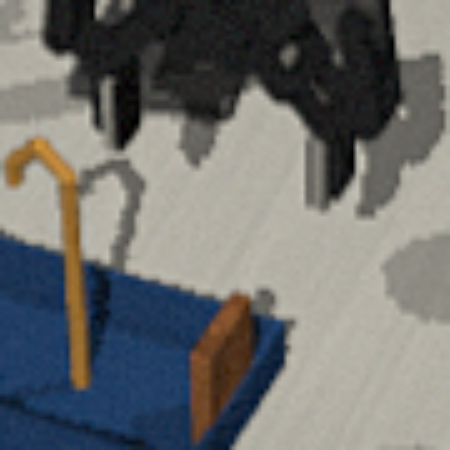

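```bash
cat > tip.py <<'E'
from h import *
from station import bot
c=bot.read_camera("side"); P=pts(c); o=bot.get_obs(); e=o["eef_pos"]
v=c["pixels"].max(2)
m=(np.abs(P[...,0]-e[0])<.075)&(np.abs(P[...,1]-e[1])<.035)&(P[...,2]>.07)&(P[...,2]<.3)
Q=P[m]; hs=hsv(c)[m]
print("tcp",e,"n",len(Q)); 
i=np.argsort(Q[:,2])[:250:10]
print(np.c_[np.round(Q[i]-e,3),hs[i]].tolist())
E
python3 tip.py; python3 -m jog '[[0,0,0,0],[0,0,0,0],[0,0,0,0],[0,0,0,0],[0,0,0,0],[0,0,0,0],[0,0,0,0],[0,0,0,0],[0,0,0,0],[0,0,0,0]]' 1 20; python3 tip.py
```

```text
tcp [0.50011586 0.15549427 0.10102493] n 2275
[[0.067, 0.001, -0.03, 18.0, 187.0, 149.0], [0.066, 0.003, -0.022, 17.0, 185.0, 145.0], [0.066, 0.001, -0.015, 17.0, 197.0, 127.0], [0.072, 0.003, -0.007, 19.0, 68.0, 150.0], [0.065, 0.001, -0.001, 18.0, 156.0, 118.0], [0.071, 0.003, 0.004, 14.0, 86.0, 148.0], [0.066, 0.003, 0.015, 17.0, 179.0, 144.0], [0.067, -0.0, 0.023, 17.0, 184.0, 182.0], [0.073, 0.003, 0.026, 17.0, 172.0, 172.0], [0.043, -0.0, 0.051, 66.0, 128.0, 10.0], [-0.047, 0.015, 0.054, 19.0, 18.0, 153.0], [0.047, 0.011, 0.056, 30.0, 14.0, 124.0], [-0.052, 0.012, 0.058, 26.0, 18.0, 97.0], [0.047, 0.009, 0.06, 30.0, 21.0, 136.0], [-0.047, 0.015, 0.061, 21.0, 21.0, 123.0], [0.056, 0.005, 0.062, 25.0, 21.0, 136.0], [0.045, 0.01, 0.064, 19.0, 25.0, 114.0], [-0.049, 0.009, 0.065, 24.0, 20.0, 64.0], [0.043, -0.002, 0.066, 30.0, 15.0, 17.0], [-0.049, 0.015, 0.067, 30.0, 20.0, 115.0], [-0.044, 0.013, 0.069, 19.0, 21.0, 96.0], [-0.052, 0.011, 0.07, 50.0, 46.0, 33.0], [0.054, 0.003, 0.072, 60.0, 16.0, 16.0], [-0.054, 0.011, 0.073, 130.0, 29.0, 26.0], [0.044, -0.001, 0.074, 10.0, 255.0, 
[... 554 characters left out ...]
08, 0.037, 14.0, 24.0, 118.0], [0.001, 0.016, 0.044, 22.0, 20.0, 138.0], [-0.012, -0.0, 0.046, 38.0, 22.0, 91.0], [0.013, 0.009, 0.048, 27.0, 17.0, 138.0], [-0.002, 0.012, 0.05, 11.0, 18.0, 115.0], [-0.005, 0.014, 0.052, 23.0, 25.0, 135.0], [0.005, 0.013, 0.053, 25.0, 24.0, 129.0], [-0.004, 0.012, 0.055, 27.0, 18.0, 138.0], [-0.003, 0.014, 0.057, 25.0, 24.0, 115.0], [-0.007, 0.008, 0.058, 70.0, 19.0, 40.0], [0.007, 0.012, 0.06, 30.0, 21.0, 119.0], [-0.007, 0.009, 0.062, 35.0, 39.0, 39.0], [0.008, 0.01, 0.063, 30.0, 19.0, 118.0], [0.012, 0.009, 0.064, 0.0, 13.0, 77.0], [-0.011, 0.007, 0.067, 50.0, 28.0, 27.0], [-0.005, 0.013, 0.07, 25.0, 24.0, 138.0], [-0.001, 0.01, 0.071, 27.0, 20.0, 127.0]]
```

Even shut, the fingertips stand about 37 mm above the reported TCP. The camera's table and arm heights check out, so I trust the picture and descend in steps, measuring again on the way.

```bash
python3 -m jog '[[0,0,0,0],[0,0,0,0],[0,0,0,0],[0,0,0,0],[0,0,0,0],[0,0,0,0],[0,0,1.5,0],[0,0,3,0],[0,0,4.5,0],[0,0,6,0],[0,0,6,0],[0,0,6,0],[0,0,6,0]]' -1 20; sed -i 's/>.07)&/>.02)\&(P[...,2]>e[2]+.02)\&/' tip.py
python3 - <<'E'
from h import *
from station import bot
c=bot.read_camera("side"); o=bot.get_obs(); print(o["eef_pos"])
np.savez("side3.npz",**c)
cv2.imwrite("pics/side3.png",cv2.resize(c["pixels"][270:390,220:350,::-1],None,fx=5,fy=5))
E
```

```text
t: 4.63
eef_pos: [0.4995, 0.1565, 0.0407]
tool_rot: [0.0, 0.726, 0.688, 0.0]
contact_force: [-0.7, -0.4, -0.4]
gripper_width: 1.0
grasp_force: 0.0
[0.49974723 0.15650572 0.04092927]
```

View pics/side3.png

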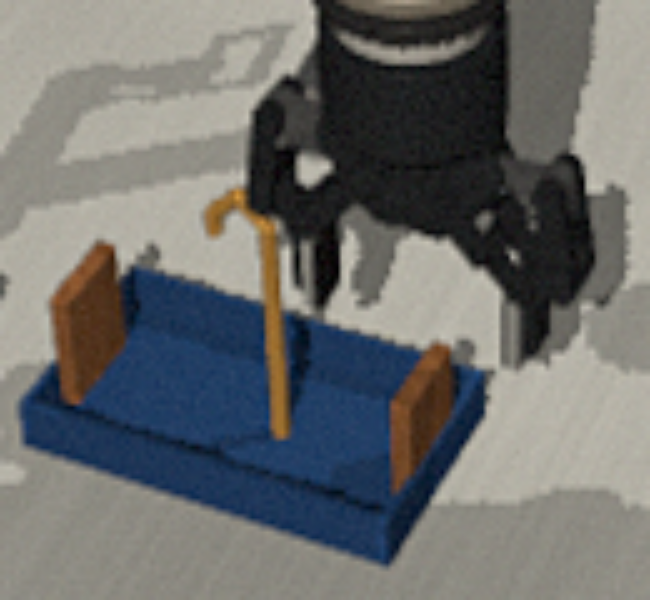

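The fingers straddle the near lug: tips at (315,310) and (510,365), lug top at (425,345), still well above the tray. I narrow the opening for clearance to the hook and go on down.

```bash
python3 -m jog '[[0,0,0,0],[0,0,0,0],[0,0,1,0],[0,0,2,0],[0,0,2.5,0],[0,0,2.5,0],[0,0,2.5,0]]' -0.3 20
cat > tip2.py <<'E'
from h import *
from station import bot
c=bot.read_camera("side"); P=pts(c); o=bot.get_obs(); e=o["eef_pos"]; np.savez("last.npz",**c)
h=hsv(c); m=(np.abs(P[...,0]-e[0])<.07)&(np.abs(P[...,1]-e[1])<.03)&(P[...,2]>e[2]+.015)&(P[...,2]<.3)&(h[...,1]<60)
for s in(-1,1):
    Q=P[m&(s*(P[...,0]-e[0])>.008)]; Q=Q[np.argsort(Q[:,2])][:40]; print(s,np.round(Q[::4]-e,3).tolist())
print(e,o["gripper_width"],o["contact_force"])
E
python3 tip2.py
```

```text
t: 5.27
eef_pos: [0.4984, 0.156, 0.0142]
tool_rot: [-0.0, 0.726, 0.688, -0.001]
contact_force: [0.8, 1.5, -0.6]
gripper_width: 0.652
grasp_force: 0.0
-1 [[-0.033, 0.006, 0.041], [-0.032, 0.016, 0.047], [-0.035, 0.01, 0.048], [-0.029, 0.012, 0.05], [-0.032, 0.014, 0.053], [-0.031, 0.012, 0.054], [-0.04, 0.006, 0.055], [-0.037, 0.011, 0.055], [-0.029, 0.013, 0.057], [-0.037, 0.009, 0.059]]
1 [[0.028, 0.003, 0.044], [0.031, 0.012, 0.047], [0.027, -0.007, 0.049], [0.029, -0.001, 0.052], [0.029, -0.006, 0.053], [0.032, 0.008, 0.056], [0.028, 0.002, 0.06], [0.037, 0.006, 0.061], [0.035, 0.007, 0.062], [0.03, 0.008, 0.064]]
[0.49882682 0.15620477 0.01468545] 0.6541001424498769 [ 1.01180209e+00 -4.60670701e-01  9.61336157e-04]
```

```bash
python3 -m jog '[[0,0,0.7,0],[0,0,1.4,0],[0,0,2,0],[0,0,2,0],[0,0,2,0],[0,0,2,0]]' -0.3 20; python3 tip2.py; python3 -m jog '[[0,0,0,0],[0,0,0,0],[0,0,0,0],[0,0,0,0],[0,0,0,0],[0,0,0,0],[0,0,0,0],[0,0,0,0],[0,0,0,0],[0,0,0,0]]' 1 60
```

```text
t: 5.82
eef_pos: [0.4991, 0.1562, -0.005]
tool_rot: [-0.0, 0.726, 0.688, -0.0]
contact_force: [0.2, -0.4, -0.2]
gripper_width: 0.651
grasp_force: 0.0
-1 [[-0.034, 0.008, 0.042], [-0.032, 0.013, 0.046], [-0.034, 0.014, 0.048], [-0.027, 0.012, 0.049], [-0.038, 0.007, 0.051], [-0.027, 0.013, 0.053], [-0.041, 0.009, 0.055], [-0.032, 0.015, 0.057], [-0.041, -0.003, 0.058], [-0.035, 0.016, 0.058]]
1 [[0.029, -0.004, 0.043], [0.029, -0.011, 0.048], [0.033, 0.013, 0.05], [0.03, 0.013, 0.053], [0.031, 0.011, 0.055], [0.027, 0.009, 0.057], [0.028, 0.012, 0.059], [0.032, 0.008, 0.061], [0.033, 0.012, 0.063], [0.032, 0.007, 0.065]]
[ 0.4992231   0.15628383 -0.00485687] 0.6468761446965782 [ 0.17555237 -0.50164627 -0.11537091]
t: 6.7
eef_pos: [0.4995, 0.1563, -0.0047]
tool_rot: [0.0, 0.726, 0.688, 0.0]
contact_force: [0.1, -0.2, 4.8]
gripper_width: 0.106
grasp_force: 59.5
```

```bash
python3 -m jog '[[0,0,0,0],[0,0,0,0],[0,0,0,0],[0,0,-0.5,0],[0,0,-1.5,0],[0,0,-3,0],[0,0,-4.5,0],[0,0,-6,0],[0,0,-6,0],[0,0,-6,0],[0,0,-6,0],[0,0,-6,0]]' 1 110
cat > tray.py <<'E'
from h import *
from station import bot
import sys
def meas(n):
    c=bot.read_camera(n); P=pts(c); o=bot.get_obs(); e=o["eef_pos"]; np.savez(n+"L.npz",**c)
    near=np.hypot(P[...,0]-e[0],P[...,1]-e[1])<.25
    k=lambda lo,hi:(cv2.inRange(hsv(c),lo,hi)>0)&near&(c["depth"]>0)
    a=np.arctan2(tool(o)[1,1],tool(o)[0,1]); X=np.array([np.cos(a),np.sin(a),0]); Y=np.array([-X[1],X[0],0])
    loc=lambda Q:np.c_[(Q-e)@X,(Q-e)@Y,Q[:,2]-e[2]]*1000
    W=loc(P[k(*WOOD)]); 
    far=W[(abs(W[:,0]-166)<15)&(abs(W[:,1])<40)]; hk=W[(W[:,0]>60)&(W[:,0]<115)&(abs(W[:,1])<25)]
    print(n,"tcp",e,"F",o["contact_force"],"M",o["torque"])
    if len(far): print(" far lug",len(far),far.mean(0),"zmax",np.percentile(far[:,2],[80,95,99]))
    if len(hk): print(" hook top",np.percentile(hk[:,2],[95,99]),"crown pts",hk[hk[:,2]>hk[:,2].max()-8].mean(0)); h2=hk[hk[:,2]<hk[:,2].max()-35]; print(" post",len(h2),h2.mean(0) if len(h2) else 0)
    B=loc(P[k(*BLUE)]); 
    if len(B): print(" blue",len(B),np.percentile(B,[1,99],axis=0).tolist())
np.set_printoptions(precision=4,suppress=True)
for n in sys.argv[1:]: meas(n)
E
python3 tray.py side top; python3 -c "
import numpy as np,cv2
c=np.load('sideL.npz'); cv2.imwrite('pics/side4.png',cv2.resize(c['pixels'][240:390,200:360,::-1],None,fx=4,fy=4))"
```

```text
t: 7.7
eef_pos: [0.4981, 0.1556, 0.054]
tool_rot: [-0.0, 0.726, 0.688, -0.001]
contact_force: [0.4, 0.4, -3.3]
gripper_width: 0.096
grasp_force: 107.6
side tcp [0.4982 0.1557 0.054 ] F [-0.0106  0.3416 -3.1354] M [-0.0389  0.2705  0.0049]
 far lug 338 [162.8098   6.3778  41.9803] zmax [62.3315 67.7349 69.4243]
 hook top [137.8736 140.8748] crown pts [ 62.7316   5.0283 351.8066]
 post 225 [73.5299  4.0369 86.9259]
 blue 3303 [[-213.39641457188293, -46.956188119909875, -52.34188779449594], [169.91874683911763, 168.97323333154807, 31.442269156591255]]
top tcp [0.4983 0.1559 0.0541] F [-0.4582 -0.0966 -4.1722] M [ 0.0626  0.2735 -0.0242]
 far lug 104 [160.5645   0.6287  55.1364] zmax [68.786  70.9158 73.4118]
 blue 620 [[-212.80727543269566, -47.58772063825403, -54.17068434476508], [166.0040558183885, 169.37447374877505, 32.05041521179194]]
```

View pics/side4.png

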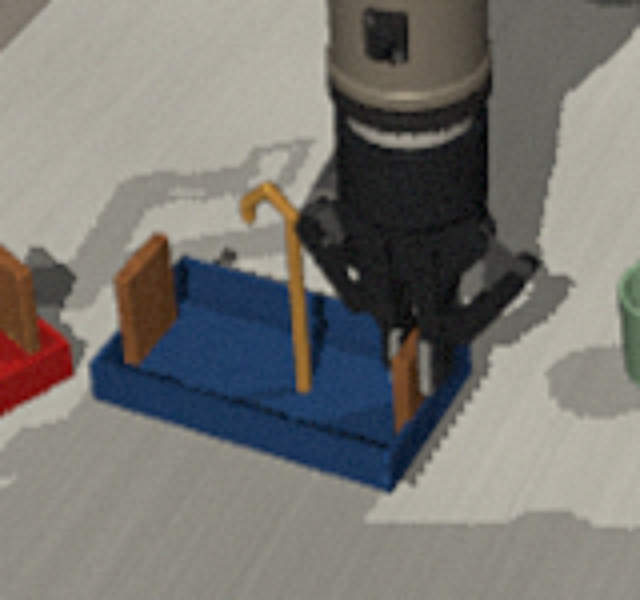

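The tray hangs level from the gripper: its far lug is at (145,295), the hook crown at (262,190), and its weight is about 3.5 N. The stand's post blocks a direct sideways path. So I turn the tray to point along -y, carry it past on the near side, and turn it back in front of the hanger.

```bash
python3 -m jog '[[0,0,-1,0],[0,0,-2.2,0],[0,0,-3.6,0],[0,0,-3.6,0.12],[0,0,-3.6,0.24],[0,0,-3.6,0.36],[0,0,-3.6,0.48],[0,0,-3.6,0.6],[0,0,-3.6,0.72],[0,0,-3.6,0.84],[0,0,-3.6,0.96],[0,0,-3.6,1.08],[0,0,-3.6,1.2],[0,0,-3.6,1.32],[0,0,-3.6,1.42],[0,0,-3.6,1.5],[0,0,-3.6,1.52],[0,0,-3.6,1.52]]'
python3 - <<'E'
from h import *
from station import bot
o=bot.get_obs(); 
for p in((.485,.05,.09),(.46,-.20,.09),(.46,-.20,.05)): print(p,to(o,p,.125))
c=dict(np.load("topL.npz")); P=pts(c); h=hsv(c); x0,y0,x1,y1=425,200,470,275
Q=P[y0:y1,x0:x1].reshape(-1,3); Q=Q[Q[:,2]>.012]; print("scoop",Q.min(0),Q.max(0))
Q=P[260:300,300:335].reshape(-1,3); Q=Q[Q[:,2]>.03]; print("cup",Q.min(0),Q.max(0))
E
```

```text
t: 9.3
eef_pos: [0.4996, 0.1568, 0.092]
tool_rot: [-0.0, 1.0, -0.001, 0.001]
contact_force: [-0.1, -0.7, -3.2]
gripper_width: 0.098
grasp_force: 107.7
(0.485, 0.05, 0.09) (array([-1.44, 10.68,  0.19]), np.float64(-1.698))
(0.46, -0.2, 0.09) (array([-3.9 , 35.69,  0.16]), np.float64(-1.698))
(0.46, -0.2, 0.05) (array([-3.9 , 35.69,  4.16]), np.float64(-1.698))
scoop [ 0.23871145 -0.44031827  0.01200846] [ 0.62370619 -0.01670286  1.55889774]
cup [ 0.23871145 -0.04162013  0.65362357] [0.3747122  0.01889809 1.55889774]
```

```bash
python3 -m jog '[[-0.1,1,0,0],[-0.4,3,0,0],[-0.7,6,0,0],[-1,9,0,0],[-1.4,12,0,0],[-1.7,15,0,0],[-2.1,18,0,0],[-2.4,21,0,0],[-2.8,24,0,0],[-3.1,27,0,0],[-3.4,30,0,0],[-3.7,32.5,0,0],[-3.9,34.5,0,0],[-3.9,35.5,0,0],[-3.9,35.7,0,0],[-3.9,35.7,0,0]]'
python3 -m jog '[[0,0,0.6,-0.05],[0,0,1.6,-0.17],[0,0,2.6,-0.29],[0,0,3.4,-0.41],[0,0,4,-0.53],[0,0,4,-0.65],[0,0,4,-0.77],[0,0,4,-0.89],[0,0,4,-1.01],[0,0,4,-1.13],[0,0,4,-1.25],[0,0,4,-1.37],[0,0,4,-1.49],[0,0,4,-1.61],[0,0,4,-1.68],[0,0,4,-1.7],[0,0,4,-1.7],[0,0,4,-1.7],[0,0,4,-1.7]]'
cat > rel.py <<'E'
from h import *
from station import bot
np.set_printoptions(precision=4,suppress=True)
o=bot.get_obs(); e=o["eef_pos"]; M=tool(o); a=np.arctan2(M[1,1],M[0,1]); X=np.array([np.cos(a),np.sin(a),0]); Y=np.array([-X[1],X[0],0])
print("yaw",a,"e",e,"F",o["contact_force"],"M",o["torque"])
for n in("side","top"):
    c=bot.read_camera(n); np.savez(n+"L.npz",**c); P=pts(c); L=np.stack([(P-e)@X,(P-e)@Y,P[...,2]-e[2]],-1)*1000
    hh=hsv(c); dep=c["depth"]>0
    br=(cv2.inRange(hh,(15,110,50),(24,255,255))>0)&dep&(abs(L[...,0]-80)<30)&(abs(L[...,1])<20)&(L[...,2]>40)&(L[...,2]<160)
    Q=L[br]; print(n,"brass",len(Q))
    if len(Q)>5:
        t=Q[Q[:,2]>np.percentile(Q[:,2],97)-6]; p=Q[Q[:,2]<105]; print("  crown",t.mean(0),"zmax",Q[:,2].max(),"post",p.mean(0) if len(p) else 0)
    om=(cv2.inRange(hh,(2,170,80),(13,255,255))>0)&dep&(P[...,2]>.16)&(P[...,2]<.28)&(np.hypot(P[...,0]-.58,P[...,1]+.183)<.05)
    Q=L[om]; W=P[om]; print("  orange",len(Q))
    if len(Q)>5:
        print("   loc mean",Q.mean(0),"world",W.mean(0),"y rng",np.percentile(W[:,1],[3,97]),"zmin",np.sort(W[:,2])[:6]); k=np.polyfit(Q[:,1],Q[:,0],1); print("   x vs y slope",k, "bar: ",L[om][W[:,2]<np.percentile(W[:,2],3)+.008].mean(0))
E
python3 rel.py
```

```text
t: 10.63
eef_pos: [0.4588, -0.2008, 0.091]
tool_rot: [-0.0, 1.0, -0.002, 0.0]
contact_force: [1.3, 0.5, -3.4]
gripper_width: 0.095
grasp_force: 107.7
t: 12.22
eef_pos: [0.459, -0.2003, 0.0511]
tool_rot: [0.0, 0.661, 0.75, -0.0]
contact_force: [0.3, 0.3, -3.2]
gripper_width: 0.098
grasp_force: 107.7
yaw 0.12533430633513112 e [ 0.459  -0.2003  0.0511] F [ 0.3063  0.2568 -3.2019] M [-0.0688  0.2284 -0.0368]
side brass 136
  crown [ 84.4685   5.4897 137.3194] zmax 142.91311206235778 post [69.8102  4.9044 72.419 ]
  orange 83
   loc mean [124.3003   2.6557 163.8902] world [ 0.582  -0.1821  0.215 ] y rng [-0.2144 -0.1607] zmin [0.1962 0.1976 0.1979 0.1982 0.1982 0.1987]
   x vs y slope [  0.0147 124.2613] bar:  [124.1067  -4.6031 149.4971]
top brass 0
  orange 64
   loc mean [120.3787  -1.071  166.0989] world [ 0.5786 -0.1863  0.2172] y rng [-0.2125 -0.1644] zmin [0.1952 0.1979 0.1981 0.1984 0.1988 0.1988]
   x vs y slope [  0.0026 120.3814] bar:  [121.0929  -9.4129 150.4162]
```

```bash
python3 -m jog '[[0,0,0.7,0],[-0.2,0,1.5,0],[-0.5,0.5,1.5,0],[-0.5,1.2,1.5,0],[-0.5,2,1.5,0],[-0.5,2.8,1.5,0],[-0.5,3.5,1.5,0],[-0.5,4,1.5,0],[-0.5,4,1.5,0],[-0.5,4,1.5,0],[-0.5,4,1.5,0],[-0.5,4,1.5,0]]'; python3 rel.py; python3 -c "
import numpy as np,cv2
c=np.load('sideL.npz'); cv2.imwrite('pics/side5.png',cv2.resize(c['pixels'][140:290,250:400,::-1],None,fx=4,fy=4))"
```

```text
t: 13.32
eef_pos: [0.4986, -0.2008, 0.0359]
tool_rot: [-0.0, 0.661, 0.75, -0.0]
contact_force: [0.8, -0.0, -3.3]
gripper_width: 0.1
grasp_force: 107.9
yaw 0.12577165602576001 e [ 0.4986 -0.2008  0.0359] F [ 0.843  -0.0318 -3.3175] M [-0.0585  0.3433 -0.0022]
side brass 111
  crown [ 84.38     4.0762 136.0476] zmax 140.85716189639152 post [70.1538  5.0985 72.398 ]
  orange 84
   loc mean [ 85.0966   7.2083 179.536 ] world [ 0.5822 -0.183   0.2155] y rng [-0.2156 -0.1602] zmin [0.1963 0.1967 0.1975 0.1978 0.1979 0.1982]
   x vs y slope [ 0.0151 84.9881] bar:  [ 85.0198  -0.1016 164.8175]
top brass 0
  orange 12
   loc mean [ 82.0672  23.7921 199.9469] world [ 0.5771 -0.1669  0.2359] y rng [-0.171  -0.1642] zmin [0.2109 0.2171 0.2189 0.2304 0.2369 0.2429]
   x vs y slope [-0.4122 91.8748] bar:  [ 80.94    25.7821 179.7174]
```

View pics/side5.png

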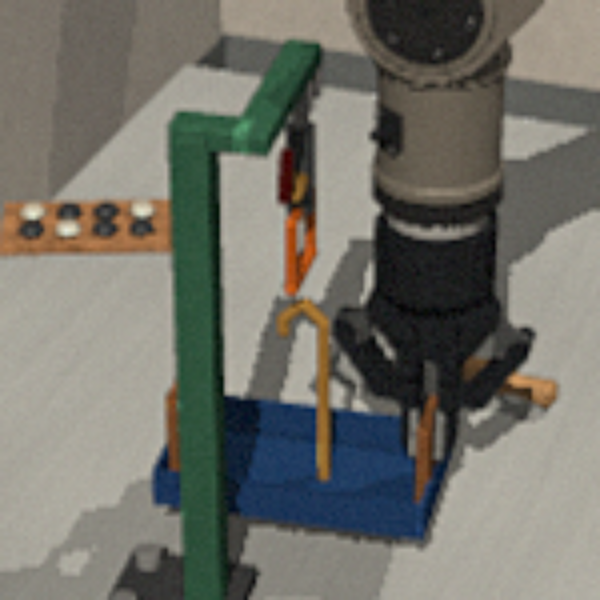

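The side view shows the crown at (303,308) straight under the loop's bar at (295,285), aligned in x to about 1 mm. I feel upward in small steps, with a force check that stops the chain on contact.

```bash
cat > chk.py <<'E'
from station import bot; import sys,numpy as np
o=bot.get_obs(); f=o["contact_force"]; print("   ->",np.round(o["eef_pos"][2],4),np.round(f,2),np.round(o["torque"],2))
lo,hi=float(sys.argv[1]),float(sys.argv[2]); sys.exit(0 if lo<f[2]<hi and abs(f[0])<3 and abs(f[1])<3 else 1)
E
J="python3 -m jog"; C="python3 chk.py -5.2 9"
$J '[[0,0,-0.3,0],[0,0,-0.6,0],[0,0,-0.8,0],[0,0,-0.8,0],[0,0,-0.8,0]]' >/dev/null; $C && $J '[[0,0,-0.1,0],[0,0,-0.1,0],[0,0,-0.1,0]]'>/dev/null && $C && $J '[[0,0,-0.1,0],[0,0,-0.1,0],[0,0,-0.1,0]]'>/dev/null && $C && $J '[[0,0,-0.1,0],[0,0,-0.1,0],[0,0,-0.1,0]]'>/dev/null && $C && $J '[[0,0,-0.1,0],[0,0,-0.1,0],[0,0,-0.1,0]]'>/dev/null && $C && $J '[[0,0,-0.1,0],[0,0,-0.1,0],[0,0,-0.1,0]]'>/dev/null && $C && $J '[[0,0,-0.1,0],[0,0,-0.1,0],[0,0,-0.1,0]]'>/dev/null && $C && $J '[[0,0,-0.1,0],[0,0,-0.1,0],[0,0,-0.1,0]]'>/dev/null && $C && $J '[[0,0,-0.1,0],[0,0,-0.1,0],[0,0,-0.1,0]]'>/dev/null && $C && $J '[[0,0,-0.1,0],[0,0,-0.1,0],[0,0,-0.1,0]]'>/dev/null && $C && $J '[[0,0,-0.1,0],[0,0,-0.1,0],[0,0,-0.1,0]]'>/dev/null && $C; echo end
```

```text
-> 0.0443 [ 0.55  0.02 -3.68] [-0.05  0.24 -0.04]
   -> 0.045 [ 0.04  0.66 -2.84] [-0.05  0.27  0.  ]
   -> 0.046 [-0.64  0.25 -3.25] [-0.03  0.32  0.03]
   -> 0.0471 [-0.32  0.64 -3.6 ] [-0.01  0.24 -0.  ]
   -> 0.0481 [ 0.49 -0.16 -3.16] [-0.07  0.32  0.04]
   -> 0.0491 [ 0.83  0.72 -4.28] [-0.05  0.28  0.03]
   -> 0.05 [-0.59  1.09 -4.04] [-0.05  0.39  0.02]
   -> 0.0506 [-0.74  0.36 -7.5 ] [-0.1   0.62 -0.02]
end
```

Contact came at TCP z = 0.050, which puts the bar's centre at about 199 mm and agrees with the picture. From the given sizes, insertion is 43 mm above that contact height and fully seated is 21.7 mm above it. I back out and rise to insertion height.

```bash
python3 -m jog '[[0,0,0.3,0],[0,0,1,0],[0,-0.6,1,0],[0,-1.4,1,0],[0,-2.4,1,0],[0,-3.2,1,0],[0,-3.6,1,0],[0,-3.6,0.6,0],[0,-3.6,-0.4,0],[0,-3.6,-1.6,0],[0,-3.6,-2.8,0],[0,-3.6,-3.7,0],[0,-3.6,-4.2,0],[0,-3.6,-4.2,0],[0,-3.6,-4.2,0],[0,-3.6,-4.2,0],[0,-3.6,-4.2,0]]'; python3 rel.py; python3 -c "
import numpy as np,cv2
c=np.load('sideL.npz'); cv2.imwrite('pics/side6.png',cv2.resize(c['pixels'][160:280,270:390,::-1],None,fx=5,fy=5))"
```

```text
t: 17.0
eef_pos: [0.463, -0.205, 0.0924]
tool_rot: [-0.001, 0.661, 0.75, -0.0]
contact_force: [0.6, 0.3, -3.7]
gripper_width: 0.095
grasp_force: 108.2
yaw 0.1260167365683332 e [ 0.463  -0.205   0.0924] F [ 0.6143  0.2636 -3.6953] M [ 0.0162  0.3092 -0.0028]
side brass 119
  crown [ 82.6338   5.4439 137.3261] zmax 140.54407877348453 post [70.5413  4.8403 69.9147]
  orange 83
   loc mean [120.9776   7.7837 123.0831] world [ 0.582  -0.1821  0.2155] y rng [-0.2158 -0.1614] zmin [0.194  0.1969 0.1969 0.1971 0.1972 0.1981]
   x vs y slope [  0.0156 120.8562] bar:  [120.7654   0.1641 107.961 ]
top brass 0
  orange 60
   loc mean [117.1634   3.6543 124.0574] world [ 0.5788 -0.1867  0.2165] y rng [-0.213  -0.1655] zmin [0.197  0.1979 0.1982 0.1983 0.1986 0.1986]
   x vs y slope [ -0.0054 117.1832] bar:  [117.9425  -3.227  108.7552]
```

View pics/side6.png

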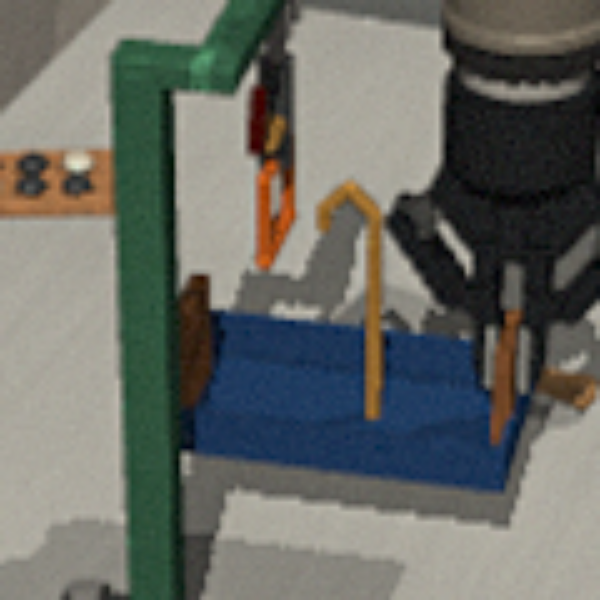

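The hook tip at (325,225) now faces the loop opening (about (275,200)) at the right height. I advance in with force checks.

```bash
J="python3 -m jog"; C="python3 chk.py -5.5 -1.5"
$J '[[-0.3,0.3,0,0],[-0.3,0.8,-0.05,0],[-0.3,1.2,-0.05,0],[-0.3,1.2,-0.05,0],[-0.3,1.2,-0.05,0]]'>/dev/null; $C && $J '[[0,0.3,0,0],[0,0.6,0,0],[0,0.6,0,0],[0,0.6,0,0]]'>/dev/null && $C && $J '[[0,0.3,0,0],[0,0.6,0,0],[0,0.6,0,0],[0,0.6,0,0]]'>/dev/null && $C && $J '[[0,0.3,0,0],[0,0.6,0,0],[0,0.6,0,0],[0,0.6,0,0]]'>/dev/null && $C && $J '[[0,0.3,0,0],[0,0.7,0,0],[0,0.7,0,0],[0,0.7,0,0]]'>/dev/null && $C; python3 rel.py;  python3 -c "
import numpy as np,cv2
c=np.load('sideL.npz'); cv2.imwrite('pics/side7.png',cv2.resize(c['pixels'][170:270,280:380,::-1],None,fx=6,fy=6))"
```

```text
-> 0.0935 [-0.41 -0.56 -3.93] [-0.04  0.31  0.01]
   -> 0.0935 [ 0.24  0.46 -3.09] [-0.03  0.27  0.03]
   -> 0.0935 [-0.42 -1.07 -4.27] [-0.09  0.36 -0.03]
   -> 0.0935 [ 0.53 -0.49 -3.29] [-0.06  0.3  -0.06]
   -> 0.0935 [ 0.51  0.06 -3.39] [-0.02  0.31 -0.01]
yaw 0.12626513238832557 e [ 0.501  -0.2034  0.0935] F [ 0.5108  0.0622 -3.3893] M [-0.0174  0.3141 -0.0124]
side brass 123
  crown [ 80.1215   7.2286 141.8143] zmax 159.6115554975249 post [69.8869  5.1196 72.32  ]
  orange 83
   loc mean [ 83.4053  15.7369 123.7471] world [ 0.5817 -0.1773  0.2173] y rng [-0.2132 -0.1609] zmin [0.1946 0.1955 0.1957 0.1958 0.1981 0.1981]
   x vs y slope [ 0.0179 83.1236] bar:  [ 82.9555   3.2264 106.2363]
top brass 0
  orange 15
   loc mean [ 79.1309  25.6992 150.0163] world [ 0.5762 -0.1679  0.2436] y rng [-0.1717 -0.1642] zmin [0.217  0.2216 0.2298 0.2379 0.2381 0.2421]
   x vs y slope [ 0.0961 76.661 ] bar:  [ 78.9683  28.5151 125.7907]
```

View pics/side7.png

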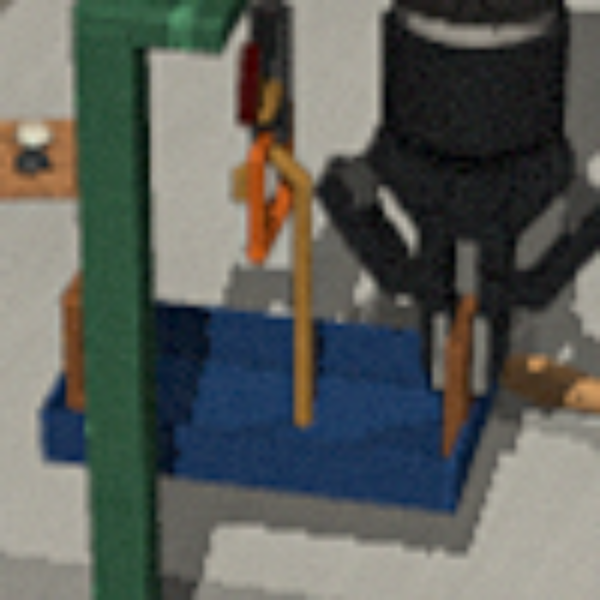

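The hook is through the loop: tip beyond it at (238,185), post in front at (300,250), bar centred in the mouth. Now I lower it until the bar carries the weight.

```bash
J="python3 -m jog"; C="python3 chk.py -5.5 -1.0"
$J '[[0,0,0.2,0],[0,0,0.5,0],[0,0,0.9,0],[0,0,0.9,0],[0,0,0.9,0]]'>/dev/null; $C && $J '[[0,0,0.3,0],[0,0,0.6,0],[0,0,0.8,0],[0,0,0.8,0],[0,0,0.8,0]]'>/dev/null && $C && $J '[[0,0,0.1,0],[0,0,0.2,0],[0,0,0.2,0],[0,0,0.2,0]]'>/dev/null && $C && $J '[[0,0,0.1,0],[0,0,0.1,0],[0,0,0.1,0]]'>/dev/null && $C && $J '[[0,0,0.1,0],[0,0,0.1,0],[0,0,0.1,0]]'>/dev/null && $C && $J '[[0,0,0.05,0],[0,0,0.05,0],[0,0,0.05,0]]'>/dev/null && $C && $J '[[0,0,0.05,0],[0,0,0.05,0],[0,0,0.05,0]]'>/dev/null && $C && $J '[[0,0,0.05,0],[0,0,0.05,0],[0,0,0.05,0]]'>/dev/null && $C && $J '[[0,0,0.05,0],[0,0,0.05,0],[0,0,0.05,0]]'>/dev/null && $C; echo end
```

```text
-> 0.084 [-0.39  0.2  -3.38] [-0.05  0.3  -0.02]
   -> 0.0763 [-0.04 -0.11 -3.62] [-0.03  0.31 -0.03]
   -> 0.0745 [-0.18  1.07 -4.03] [-0.06  0.29  0.02]
   -> 0.0735 [ 1.14 -0.66 -2.9 ] [-0.09  0.22 -0.02]
   -> 0.0725 [ 0.16  0.73 -3.85] [-0.02  0.29  0.02]
   -> 0.072 [ 0.03  1.09 -3.39] [-0.07  0.25 -0.  ]
   -> 0.0715 [-0.35 -0.2  -3.13] [-0.01  0.29  0.02]
   -> 0.071 [-0.06  0.47 -3.24] [-0.04  0.24  0.01]
   -> 0.0707 [ 0.19  0.08 -1.7 ] [0.02 0.16 0.03]
end
```

```bash
J="python3 -m jog"; C="python3 chk.py -5.5 -0.4"
$J '[[0,0,0.02,0],[0,0,0.02,0],[0,0,0.02,0],[0,0,0.02,0]]'>/dev/null; $C && $J '[[0,0,0.02,0],[0,0,0.02,0],[0,0,0.02,0],[0,0,0.02,0]]'>/dev/null && $C && $J '[[0,0,0.02,0],[0,0,0.02,0],[0,0,0.02,0],[0,0,0.02,0]]'>/dev/null && $C && $J '[[0,0,0.02,0],[0,0,0.02,0],[0,0,0.02,0],[0,0,0.02,0]]'>/dev/null && $C; $J '[[0,0,0,0],[0,0,0,0],[0,0,0,0],[0,0,0,0],[0,0,0,0],[0,0,0,0]]'; $C; python3 rel.py
```

```text
-> 0.0705 [ 0.35  1.14 -0.64] [ 0.01 -0.05  0.05]
   -> 0.0703 [ 0.41 -0.69  1.16] [ 0.05 -0.06  0.02]
t: 22.78
eef_pos: [0.5007, -0.2035, 0.0702]
tool_rot: [0.0, 0.661, 0.75, 0.0]
contact_force: [0.7, 0.3, 0.7]
gripper_width: 0.1
grasp_force: 108.9
   -> 0.0702 [0.68 0.32 0.72] [ 0.04 -0.19  0.04]
yaw 0.12595714281172102 e [ 0.5007 -0.2035  0.0702] F [0.6759 0.3162 0.7191] M [ 0.0351 -0.1865  0.0434]
side brass 117
  crown [ 79.5325   4.971  137.6362] zmax 143.70775420047283 post [70.0419  5.0562 72.8234]
  orange 79
   loc mean [ 82.8917  16.2996 147.5442] world [ 0.5809 -0.1769  0.2177] y rng [-0.2127 -0.1609] zmin [0.1958 0.1975 0.1981 0.1982 0.1989 0.199 ]
   x vs y slope [ 0.0228 82.5197] bar:  [ 82.1799  13.0048 130.7164]
top brass 0
  orange 16
   loc mean [ 79.2804  26.0495 172.9461] world [ 0.5761 -0.1677  0.2431] y rng [-0.1719 -0.1637] zmin [0.213  0.2272 0.2334 0.2394 0.2421 0.2422]
   x vs y slope [-0.1619 83.4973] bar:  [ 77.4956  27.6123 149.9246]
```

The full weight is on the bar with the wrist force near zero. I ease the grip, then open partway.

```bash
J="python3 -m jog"; $J '[[0,0,0,0],[0,0,0,0],[0,0,0,0],[0,0,0,0]]' 1 20; $J '[[0,0,0,0],[0,0,0,0],[0,0,0,0],[0,0,0,0],[0,0,0,0],[0,0,0,0],[0,0,0,0],[0,0,0,0],[0,0,0,0],[0,0,0,0],[0,0,0,0],[0,0,0,0]]' 0.2 20; python3 rel.py | head -6
```

```text
t: 23.22
eef_pos: [0.5007, -0.2035, 0.0701]
tool_rot: [0.0, 0.661, 0.75, 0.0]
contact_force: [-0.1, -1.0, 1.4]
gripper_width: 0.098
grasp_force: 108.9
t: 24.22
eef_pos: [0.5006, -0.2035, 0.0701]
tool_rot: [-0.0, 0.661, 0.75, 0.0]
contact_force: [0.1, 0.2, 0.3]
gripper_width: 0.398
grasp_force: 0.0
yaw 0.12591796260707147 e [ 0.5006 -0.2035  0.0701] F [0.0963 0.1578 0.2987] M [-0.0113 -0.0153  0.0015]
side brass 98
  crown [ 79.906    4.6109 136.0171] zmax 141.90762756023156 post [71.6598  5.4267 71.9316]
  orange 79
   loc mean [ 83.7049  15.8693 146.8474] world [ 0.5816 -0.1773  0.2169] y rng [-0.2146 -0.1606] zmin [0.197  0.1975 0.1978 0.1982 0.1986 0.1988]
   x vs y slope [ 0.0332 83.1784] bar:  [ 83.4312  12.9866 130.6344]
```

```bash
J="python3 -m jog"; $J '[[0,0,-0.4,0],[0,0,-1,0],[0,0,-1.8,0],[0,0,-2.8,0],[0,0,-3.8,0],[0,0,-4.8,0],[0,0,-5.8,0],[0,0,-6.6,0],[0,0,-7,0],[0,0,-7,0],[0,-1,-7,0],[0,-2.5,-7,0],[0,-4.5,-7,0],[0,-6,-7,0],[0,-6,-7,0],[0,-6,-7,0]]'
cat > fin.py <<'E'
from h import *
from station import bot
np.set_printoptions(precision=4,suppress=True)
c=bot.read_camera("side"); P=pts(c); a=.126; X=np.array([np.cos(a),np.sin(a),0]); Y=np.array([-X[1],X[0],0]); O=np.array([.582,-.186,0])
L=np.stack([(P-O)@X,(P-O)@Y,P[...,2]],-1)*1000; hh=hsv(c); d=c["depth"]>0; box=(abs(L[...,0])<120)&(abs(L[...,1])<70)&(L[...,2]>30)
B=L[(cv2.inRange(hh,*BLUE)>0)&d&box]; W=L[(cv2.inRange(hh,*WOOD)>0)&d&box&(L[...,2]<165)]
o=bot.get_obs(); print(o["t"],o["contact_force"])
for s in(-1,1):
    w=W[(abs(W[:,0]-83*s)<14)]; print("lug",s,len(w),w.mean(0),"top",np.percentile(w[:,2],[90,97]))
n=B[(B[:,1]>42)]; print("near wall",len(n),"z/x slope deg", np.degrees(np.arctan(np.polyfit(n[:,0],n[:,2],1)[0])))
f=B[(abs(B[:,1])<35)&(abs(B[:,0])<70)]; k=np.linalg.lstsq(np.c_[f[:,:2],np.ones(len(f))],f[:,2],rcond=None)[0]; print("floor tilt deg",np.degrees(np.arctan(k[:2])),"z0",k[2],len(f))
p=L[(cv2.inRange(hh,(15,110,50),(24,255,255))>0)&d&box&(L[...,2]<180)&(abs(L[...,0]+13)<15)]; print("post",len(p),"lean deg",np.degrees(np.arctan(np.polyfit(p[:,2],p[:,0],1)[0])))
E
python3 fin.py; $J '[[0,0,0,0],[0,0,0,0],[0,0,0,0],[0,0,0,0],[0,0,0,0],[0,0,0,0],[0,0,0,0],[0,0,0,0]]'; python3 fin.py
```

```text
t: 25.65
eef_pos: [0.4398, -0.2114, 0.1397]
tool_rot: [-0.0, 0.662, 0.75, -0.0]
contact_force: [-0.1, 0.5, 0.3]
gripper_width: 0.4
grasp_force: 0.0
25.7 [ 0.6263 -1.1027 -0.335 ]
lug -1 118 [-81.4876   5.0453 122.1189] top [137.898  139.2095]
lug 1 71 [ 84.588   15.3353 117.9423] top [138.2645 139.8877]
near wall 361 z/x slope deg 0.38667406352269856
floor tilt deg [0.3897 0.8986] z0 77.38584681063271 396
post 78 lean deg -1.6477392880267148
t: 26.37
eef_pos: [0.4411, -0.211, 0.1401]
tool_rot: [0.0, 0.661, 0.75, 0.0]
contact_force: [-0.3, 0.5, 0.6]
gripper_width: 0.402
grasp_force: 0.0
26.4167 [-0.9002 -0.6483 -0.01  ]
lug -1 116 [-81.6218   5.4492 122.0295] top [137.6318 139.3787]
lug 1 70 [ 84.7585  14.617  117.1277] top [138.7528 140.0178]
near wall 374 z/x slope deg 0.5381836661299894
floor tilt deg [0.5878 0.301 ] z0 77.22981234969107 393
post 82 lean deg -1.7554461733153581
```

The tray hangs level (within about 0.5°) and still, and the gripper is clear of it. I wait a moment more, then hand in.

```bash
python3 -m jog '[[0,-1,-2,0],[0,-2,-4,0],[0,-2,-5,0],[0,-2,-5,0],[0,-2,-5,0],[0,-2,-5,0],[0,-2,-5,0],[0,-2,-5,0],[0,-2,-5,0],[0,-2,-5,0],[0,-2,-5,0],[0,-2,-5,0]]'; python3 fin.py; python3 -c "
from station import bot; print(bot.hand_in())"
```

```text
t: 27.42
eef_pos: [0.4212, -0.2135, 0.19]
tool_rot: [-0.0, 0.661, 0.75, 0.0]
contact_force: [-1.2, -0.1, -1.1]
gripper_width: 0.399
grasp_force: 0.0
27.4667 [-0.6199 -0.388  -0.3626]
lug -1 119 [-81.4706   5.3    122.3605] top [138.2674 139.3805]
lug 1 71 [ 84.8065  14.6267 117.555 ] top [138.2679 139.6856]
near wall 376 z/x slope deg 0.3374037382970022
floor tilt deg [0.634  0.3381] z0 77.39546636797478 386
post 74 lean deg -1.3497432266412033
the job is handed in; nothing more can be done
None
```

The small blue tray hangs by its hook on the loop's bottom bar, still and level to within about 0.6° by the camera; its weight was set on the bar before release, and I handed the job in at 27 s with the gripper clear (no verdict was returned).

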